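Reload the freezer-label box

TASK

Reload the label box on the kitchen island: take the bare cardboard cores off its spindles and put them in the grey scrap tub, and stand every full label roll on a spindle of its own, long end of the core up and pushed right down to the box floor. When all of that is done, fold the lid fully shut. Leave the tumbler and the jar upright and where they are.

Things in the scene. Friction and masses are not known exactly. Their poses are not given: they have to be found in the camera images.
- box: open-topped brown wooden label box, 132 (its x) by 368 (its y) by 90 mm high, walls and floor 6 mm thick, fixed to the worktop; origin at the centre of its underside, front wall on its -x side towards the robot, hinged lid on its far (+x) rim. Four upright steel spindles stand on its floor in a row along its y, 80 mm apart, each 12 mm in diameter and 45 mm high with a round tip
- spindle0 (a point): foot of a spindle on the box's inner floor (6 mm above the worktop), at box x = 0, y = -120 mm; the tip is 45 mm above this point
- spindle1 (a point): foot of a spindle on the box's inner floor (6 mm above the worktop), at box x = 0, y = -40 mm; the tip is 45 mm above this point
- spindle2 (a point): foot of a spindle on the box's inner floor (6 mm above the worktop), at box x = 0, y = 40 mm; the tip is 45 mm above this point
- spindle3 (a point): foot of a spindle on the box's inner floor (6 mm above the worktop), at box x = 0, y = 120 mm; the tip is 45 mm above this point
- lid (a joint): clear plastic lid of the box, 132 by 368 mm, 6 mm thick, hinged along the box's far top edge: 0 = shut flat on the box, grows as it opens upwards, 1.57 = upright, stops at 1.9. Its stiff friction hinge (about 0.3 N m) holds it wherever it is left; a push of some 3 to 5 N near its free edge moves it. 0.3 kg
- lid_hinge (a point): middle of the lid's hinge line, on the box's far (+x) top edge, 90 mm above the worktop; the hinge runs along the box's y
- lid_handle (a point): centre of the lid's steel knob (28 mm wide head, 16 mm high, on a thin stem), which stands on the lid's outer face midway along the box's y, 102 mm from the hinge line; this point lies 41 mm off the lid's underside and the knob ends 8 mm beyond it. With the lid open the knob points away from the robot
- roll0: full roll of white paper labels standing on the worktop (may be absent): winding 58 mm in diameter and 40 mm high on a brown cardboard core 28 mm in outer and 20 mm in inner diameter; the core is flush with the winding below and stands 35 mm out of it above, 75 mm high in all; open through hole. About 0.13 kg. Origin at the centre of the underside, z up along the core
- roll1: full roll of white paper labels standing on the worktop (may be absent): winding 58 mm in diameter and 40 mm high on a brown cardboard core 28 mm in outer and 20 mm in inner diameter; the core is flush with the winding below and stands 35 mm out of it above, 75 mm high in all; open through hole. About 0.13 kg. Origin at the centre of the underside, z up along the core
- roll2: full roll of white paper labels standing on the worktop (may be absent): winding 58 mm in diameter and 40 mm high on a brown cardboard core 28 mm in outer and 20 mm in inner diameter; the core is flush with the winding below and stands 35 mm out of it above, 75 mm high in all; open through hole. About 0.13 kg. Origin at the centre of the underside, z up along the core
- roll3: full roll of white paper labels standing on the worktop (may be absent): winding 58 mm in diameter and 40 mm high on a brown cardboard core 28 mm in outer and 20 mm in inner diameter; the core is flush with the winding below and stands 35 mm out of it above, 75 mm high in all; open through hole. About 0.13 kg. Origin at the centre of the underside, z up along the core
- core0: used-up bare cardboard core (may be absent), a tube 28 mm in outer and 20 mm in inner diameter, 75 mm long, about 0.02 kg, standing on a spindle at the start. Origin at its centre, z along the tube
- core1: used-up bare cardboard core (may be absent), a tube 28 mm in outer and 20 mm in inner diameter, 75 mm long, about 0.02 kg, standing on a spindle at the start. Origin at its centre, z along the tube
- core2: used-up bare cardboard core (may be absent), a tube 28 mm in outer and 20 mm in inner diameter, 75 mm long, about 0.02 kg, standing on a spindle at the start. Origin at its centre, z along the tube
- core3: used-up bare cardboard core (may be absent), a tube 28 mm in outer and 20 mm in inner diameter, 75 mm long, about 0.02 kg, standing on a spindle at the start. Origin at its centre, z along the tube
- tub: grey plastic scrap tub, open on top, 150 by 150 by 110 mm high, walls 5 mm, fixed to the worktop; origin at the centre of its underside
- tumbler: white ceramic tumbler standing among the rolls, not part of the job: rim 72 mm in diameter, 90 mm high; origin at the centre of its underside
- jar: closed glass jar with a steel cap standing among the rolls, not part of the job: 58 mm in diameter, 85 mm high; origin at the centre of its underside
Things that resemble listed ones, but are neither listed nor needed, are in the scene too. What is shaped like the core2 but blue is not meant.

How it is judged:
By the outcome, as a careful person would: the job done as asked, in the order asked, and still so for the second after the job is handed in, with the robot touching nothing.
Of roll0, roll1, roll2, roll3 only 3 to 4 are there at a start; the rules pass over those that are not, and their reading is None.
Of core0, core1, core2, core3 only 2 to 3 are there at a start; the rules pass over those that are not, and their reading is None.
At some moment in a run one of roll0, roll1, roll2, roll3 may be knocked a few centimetres aside while the robot is not near it.
It also fails if it takes over 210 s, if anything falls off the work surface, if the arm or the gripper's body presses on something with over 40 N, if the wrist force passes 120 N, or if a joint passes its speed limit or range.

ROBOT

A 6-joint arm with a two-finger parallel gripper is mounted at the origin on the work surface. World frame = base frame: x ahead of the robot, y to its left, z up, the work surface at z = 0. Lengths are in m, angles in degrees, forces in N, time in s.
With the tool pointing down it reaches from about 0.35 to 0.875 m from the base axis. Payload 4.2 kg.
Tool frame: the origin (TCP) lies on the mounting face of the last link; the fingertips stand 182 mm ahead of it and the grasp point (between the pads) lies 164 mm ahead of it (r.tcp_to_grasp is the distance from the TCP to the grasp point, in m); z points along the fingers, y is the line along which they close (so a half turn about z gives the same grasp; the last joint's range is limited). The gripper opens to 87 mm and grips with 3 to 60 N. Pads are 19 mm wide; open, the fingers measure 117 mm over their backs; the gripper's body (75 mm by 190 mm) begins 51 mm behind the grasp point.
Start: joints at [78.988, 22.042, 0.453, 0, -68.411, -14.817], TCP at [0.272, 0.563, 0.405] pointing down, gripper open.
Joint ranges: [-179.83, 179.83], [-69.29, 118.12], [-61.27, 80.66], [-181.25, 117.63], [-171.15, -9.14], [-177.46, 177.46]. Speed limits (degrees/s): [159.86, 159.86, 180, 180, 180, 180].

INTERFACE

Orientations are given as a 3x3 rotation matrix whose columns are the frame's x, y, z axes.
In Python, from station import sense, eyes, r gives the robot as it stands.
- The arm moves only by the tool jog_arm, never from a script. Its argument "increments" is a list of rows, each a list of 4 numbers: the shift along the tool's x, y, z normalised to -1 to 1, where 1 is 0.02 m, then the turn about the tool's z normalised to -1 to 1, where 1 is 0.08 rad. A call has 1 to 10 rows; each row shifts and turns the commanded pose from where the row before left it, along the tool's axes as they then stand; what a row does not reach is not made up. A row lasts 1/10 s, in which the tool goes at most 50 mm and 8.59 degrees, less where a joint would pass 70% of its speed; a pose out of reach is approached as far as the arm can. A call with a number of a shift or a turn outside -1 to 1 is refused whole. A call with a gripper value outside its range is refused whole. "grip" is the finger opening in mm, from 0 to 87, set as the call begins (left out, the last holds). The fingers move at their own pace and stop on an object; the grip force is fixed at half the most. Time passes only in rows, so rows that do not move let the fingers close. It gives the time, the measured TCP pose, the force, the opening and the grip force at its end, in the units of the state.
- sense(): the state, without advancing time (a new reading comes with each control period).
- eyes.capture(name): name is "side" or "top"; returns the picture (480x640x3 uint8, blue, green, red); there is no depth.
- eyes.get_calibration(name): a dict with "camera_matrix" (3x3 intrinsics, pixels), "R" (3x3) and "t" (3): a world point X has camera coordinates R X + t. Camera axes: x right, y down, z forward; pixel columns grow to the right and rows downward; lengths in m; the calibration is good to about 2 mm. A picture is of the moment at which its call begins. get_calibration takes no time and is no camera call.
- r.finish_job(): hands the job in; it is judged then, once.
Trained networks look in the newest picture that a camera, given by its name, has taken for a name from the list of things; names that differ only in an ending like _2 or _b are one class to them, and where a whole thing is asked for, a point or a joint stands for the part that bears it (a point fixed in the world has none). Each returns a list of dicts, best first, with "conf" (0 to 1); they miss things now and then, are a little off and sometimes report something else, mostly with a low value. They report only what shows in the picture. A call takes as long as a camera call. They do not tell look-alikes from the thing itself.
- eyes.spot_in(camera, name): "centre" ([x, y, z] in m, in world coordinates, good to about 4 mm: the middle of the surface that is visible of it).
- eyes.outline_of(camera, name): "mask" (480x640 bool, what is visible of it).
The state is a dict: "time_s": time; "joints": joint angles; "joint_velocities": joint speeds; "effort": joint torques, N m; "tcp_pos": TCP position; "ee_rot": TCP orientation; "wrist_force": force on the tool from outside, world axes, zero at the start; "moment": the same for the moment, N m; "gripper_width": opening from 0.0 (shut) to 1.0 (fully open); "gripper_force": force on a finger pad.
Only numpy, scipy, OpenCV 4.12 (cv2) and the standard library are available. Lean on these libraries where they do the work, as an engineer would, in place of code of your own. Each camera call takes 0.05 s, during which the arm holds its last target. There are 200 camera calls.

## Working session

There is one attempt and no reset: what is moved stays moved. The work goes in short steps, Python scripts to look and compute and a tool call to move; the robot and the scene stay as the last step left them, time stands still between calls to the robot, and variables do not carry over. Pictures are saved under pics/ and viewed, at most 14 in all, crops included, and the job is handed in when it is done.

Besides the shell and the picture viewer there is one more tool, called after "Call:" as a command line: name --pt "numbers of a row" for each row, then --argument value for the rest. jog_arm: Moves the arm, as the interface text tells. Its arguments: {"type":"object","properties":{"increments":{"type":"array"},"grip":{"type":"number"}},"required":["increments"]}

```bash
ls; mkdir -p pics; python3 - <<'E'
from station import sense, eyes, r
import cv2,numpy as np
s=sense();print(s['time_s'],s['tcp_pos'],np.round(s['ee_rot'],3).tolist(),s['gripper_width'])
for c in('top','side'):
    cv2.imwrite(f'pics/{c}0.png',eyes.capture(c))
    k=eyes.get_calibration(c);print(c,np.round(k['camera_matrix'],1).tolist(),np.round(k['R'],3).tolist(),np.round(k['t'],3).tolist())
    for n in('roll0','core0','tub','tumbler','jar','box','lid_handle'):
        print(n,[(np.round(d['centre'],3).tolist(),round(d['conf'],2)) for d in eyes.spot_in(c,n)])
E
```

```text
pics
0.0 [0.27217562 0.56239205 0.40366057] [[0.9, -0.436, -0.001], [-0.436, -0.9, -0.002], [0.0, 0.002, -1.0]] 1.0025876006979542
top [[495.1, 0.0, 316.9], [0.0, 495.1, 238.5], [0.0, 0.0, 1.0]] [[0.016, -1.0, 0.011], [-0.992, -0.017, -0.126], [0.126, -0.008, -0.992]] [-0.1, 0.568, 1.104]
roll0 [([0.425, 0.274, 0.039], 0.96), ([0.426, -0.139, 0.036], 0.86), ([0.422, -0.281, 0.041], 0.72), ([0.588, 0.102, 0.062], 0.7), ([0.424, 0.136, 0.04], 0.61)]
core0 [([0.74, 0.204, 0.066], 0.73), ([0.584, 0.102, 0.066], 0.55), ([0.589, 0.026, 0.069], 0.45)]
tub [([0.615, -0.25, 0.004], 0.85)]
tumbler [([0.443, 0.003, 0.028], 0.77)]
jar [([0.423, -0.142, 0.033], 0.69), ([0.531, -0.408, 0.086], 0.6)]
box [([0.636, 0.074, 0.05], 0.78)]
lid_handle [([0.67, 0.068, 0.168], 0.66), ([0.633, 0.068, 0.054], 0.38)]
side [[599.1, 0.0, 317.7], [0.0, 599.1, 227.1], [0.0, 0.0, 1.0]] [[-0.839, -0.544, 0.001], [-0.407, 0.626, -0.665], [0.361, -0.559, -0.747]] [0.456, 0.341, 1.127]
roll0 [([0.415, 0.285, 0.042], 0.8), ([0.421, -0.123, 0.036], 0.74), ([0.42, 0.153, 0.039], 0.67), ([0.413, -0.272, 0.04], 0.59)]
core0 [([0.586, 0.035, 0.056], 0.85), ([0.587, -0.046, 0.058], 0.56), ([0.731, 0.218, 0.047], 0.56), ([0.582, 0.112, 0.058], 0.55)]
tub [([0.62, -0.261, 0.063], 0.8)]
tumbler [([0.445, 0.0, 0.059], 0.77)]
jar [([0.521, -0.397, 0.058], 0.94)]
box [([0.644, 0.089, 0.074], 0.82)]
lid_handle [([0.67, 0.092, 0.165], 0.56)]
```

View pics/top0.png

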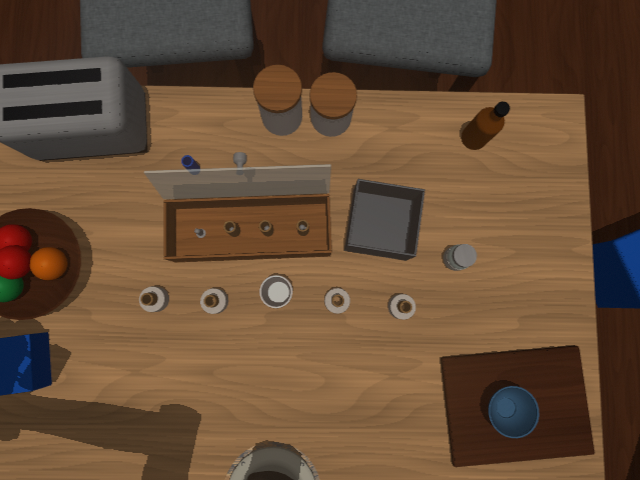

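View pics/side0.png

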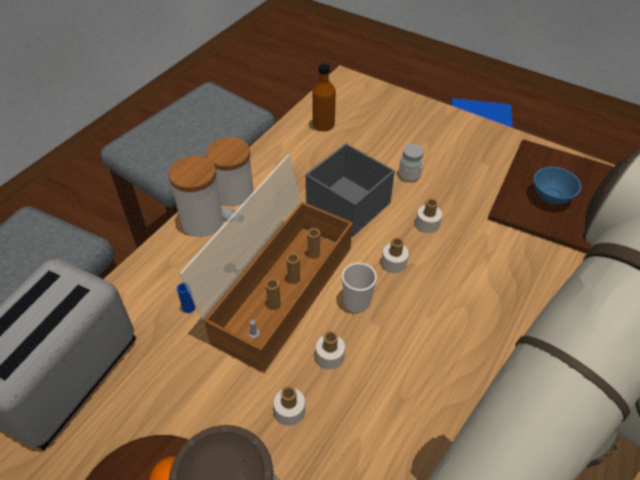

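The top view shows the box at about (247,228). Its bare spindle is at (200,233) and three brown cores stand at (231,228), (266,228) and (303,227). The rolls are at (152,299), (213,300), (338,300) and (403,306), the tumbler at (276,291), the jar at (461,257) and the tub at (385,220).

Core candidates are the three brown ones on spindles and a blue one behind the lid at (190,163). The brown ones on the spindles fit the description. I'll confirm that in an enlarged crop.

```bash
cat > h.py <<'E'
from station import sense, eyes, r
import cv2,numpy as np
def ray(c,uv,z):
    k=eyes.get_calibration(c);R=np.array(k['R']);t=np.array(k['t']);K=np.array(k['camera_matrix'])
    o=-R.T@t; d=R.T@np.linalg.solve(K,[uv[0],uv[1],1.]); return (o+d*(z-o[2])/d[2])[:2]
def proj(c,X):
    k=eyes.get_calibration(c);p=np.array(k['camera_matrix'])@(np.array(k['R'])@X+np.array(k['t']));return p[:2]/p[2]
def crop(c,x,y,w,h,f,name):
    im=eyes.capture(c)[y:y+h,x:x+w];cv2.imwrite(name,cv2.resize(im,None,fx=f,fy=f,interpolation=cv2.INTER_CUBIC))
E
python3 - <<'E'
from h import *
crop('top',150,155,190,110,4.2,'pics/boxtop.png')
for c in('top','side'):
    if c=='side': crop(c,170,150,190,220,2.7,'pics/boxside.png')
    for n in('spindle0','lid_hinge'):
        print(c,n,[(np.round(d['centre'],3).tolist(),round(d['conf'],2)) for d in eyes.spot_in(c,n)])
    for n in ('roll0','core0'):
        for d in eyes.outline_of(c,n):
            m=d['mask'].astype(np.uint8);ys,xs=np.nonzero(m);(cx,cy),rad=cv2.minEnclosingCircle(np.c_[xs,ys].astype(np.float32))
            print(c,n,round(d['conf'],2),len(xs),[xs.min(),xs.max(),ys.min(),ys.max()],(round(xs.mean(),1),round(ys.mean(),1)),round(rad,1))
E
```

```text
top spindle0 [([0.634, 0.073, 0.048], 0.97)]
top lid_hinge [([0.67, 0.069, 0.17], 0.91)]
top roll0 0.94 555 [np.int64(200), np.int64(227), np.int64(288), np.int64(313)] (np.float64(213.7), np.float64(300.6)) 13.8
top roll0 0.81 505 [np.int64(324), np.int64(349), np.int64(288), np.int64(313)] (np.float64(336.3), np.float64(300.3)) 13.3
top roll0 0.71 638 [np.int64(139), np.int64(168), np.int64(287), np.int64(311)] (np.float64(153.2), np.float64(299.0)) 15.5
top core0 0.7 141 [np.int64(259), np.int64(272), np.int64(220), np.int64(235)] (np.float64(265.4), np.float64(227.6)) 7.8
top core0 0.6 198 [np.int64(223), np.int64(239), np.int64(221), np.int64(236)] (np.float64(230.9), np.float64(228.5)) 8.9
top core0 0.58 156 [np.int64(182), np.int64(197), np.int64(156), np.int64(168)] (np.float64(188.8), np.float64(162.3)) 8.7
top core0 0.42 124 [np.int64(296), np.int64(308), np.int64(220), np.int64(235)] (np.float64(302.4), np.float64(227.8)) 7.6
side spindle0 [([0.648, 0.096, 0.075], 0.58)]
side lid_hinge [([0.668, 0.092, 0.16], 0.6)]
side roll0 0.95 731 [np.int64(415), np.int64(442), np.int6
[... 241 characters left out ...]
, np.int64(237), np.int64(273)] (np.float64(394.9), np.float64(256.2)) 18.3
side roll0 0.57 991 [np.int64(274), np.int64(304), np.int64(387), np.int64(425)] (np.float64(288.8), np.float64(406.4)) 19.3
side core0 0.75 347 [np.int64(307), np.int64(319), np.int64(229), np.int64(258)] (np.float64(313.1), np.float64(243.3)) 14.6
side core0 0.73 357 [np.int64(286), np.int64(299), np.int64(254), np.int64(283)] (np.float64(292.9), np.float64(268.0)) 14.7
side core0 0.61 375 [np.int64(265), np.int64(280), np.int64(279), np.int64(309)] (np.float64(272.6), np.float64(294.0)) 15.3
side core0 0.56 394 [np.int64(176), np.int64(196), np.int64(283), np.int64(313)] (np.float64(185.0), np.float64(298.7)) 16.1
```

View pics/boxtop.png

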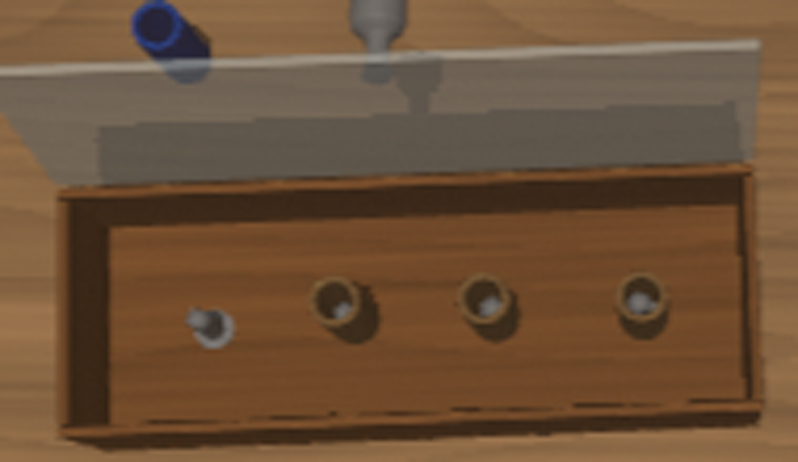

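View pics/boxside.png

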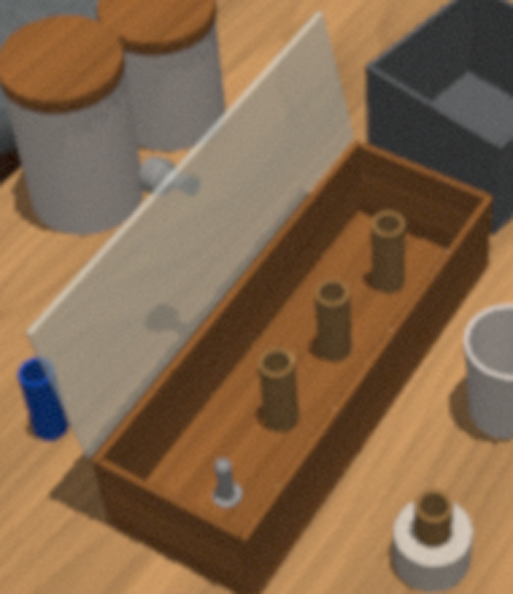

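The crop confirms that the brown cores are on spindles at full-image pixels (230,227), (265,226) and (303,226). The bare spindle's tip is at (196,230), and the blue tube outside the lid is the look-alike. Next I'll fit the poses.

```bash
cat >> h.py <<'E'
from scipy.optimize import least_squares, minimize
def disc(x,y,z,rad,n=40):
    a=np.linspace(0,2*np.pi,n);return np.c_[x+rad*np.cos(a),y+rad*np.sin(a),np.full(n,z)]
ROLL=[(0,.029),(.04,.029)],[(.04,.014),(.075,.014)]
CORE=[[(0,.014),(.075,.014)]]
def cent(c,x,y,z0,parts):
    m=np.zeros((1920,2560),np.uint8)
    for p in parts:
        P=np.vstack([disc(x,y,z0+z,q) for z,q in p]);uv=np.array([proj(c,X) for X in P])
        cv2.fillConvexPoly(m,cv2.convexHull(((uv+.5)*4).round().astype(np.int32)),1)
    M=cv2.moments(m,True);return np.array([M['m10'],M['m01']])/M['m00']/4-.5
def locate(c,uv,z0,parts):
    p=ray(c,uv,z0+.03)
    for _ in range(4):
        e=np.array(uv)-cent(c,*p,z0,parts); p=p+ray(c,np.array(uv)+e,z0+.03)-ray(c,uv,z0+.03)
    return p
def find(name,z0=0,parts=ROLL,cams=('top','side')):
    out={}
    for c in cams:
        eyes.capture(c);out[c]=[]
        for d in eyes.outline_of(c,name):
            ys,xs=np.nonzero(d['mask']);p=locate(c,(xs.mean(),ys.mean()),z0,parts);out[c].append((np.round(p,4).tolist(),round(d['conf'],2),len(xs)))
    return out
def box_pt(P,b):
    c,s=np.cos(b[2]),np.sin(b[2]);return np.array([b[0]+c*P[0]-s*P[1],b[1]+s*P[0]+c*P[1],P[2]])
E
python3 - <<'E'
from h import *
h=.066;w=.184;C=[(h,w,.09),(h,-w,.09),(-h,-w,.09),(-h,w,.09)]
obs=[('top',p,q) for p,q in zip(C,[(164.3,200.7),(329,194.3),(331,251.4),(164.3,257.9)])]+[('side',p,q) for p,q in zip(C,[(205.9,321.1),(303.3,203.7),(351.5,224.1),(261.5,350)])]
obs+=[('top',(0,.12,.051),(196,230)),('side',(0,.12,.051),(252.6,320.5))]
for sel in(('top',),('side',),('top','side')):
    o=[a for a in obs if a[0] in sel]
    f=least_squares(lambda b:np.concatenate([proj(c,box_pt(P,b))-q for c,P,q in o]),[.64,.08,0],loss='soft_l1')
    print(sel,np.round(f.x,4),np.round(f.fun.reshape(-1,2),1).tolist())
b=f.x
print('spindles',[np.round(box_pt((0,y,0),b)[:2],4).tolist() for y in(-.12,-.04,.04,.12)])
for c,qs in(('top',[(230.2,226.9),(265.5,226.2),(302.9,225.7)]),('side',[(272.6,283.3),(293.3,258.5),(314.1,232.2)])):
    print(c,'coretops',[np.round(ray(c,q,.081),4).tolist() for q in qs])
print('tub',[np.round(ray('top',q,.11),3).tolist() for q in((358,180),(424,188),(416,259),(345,249))])
print(find('core0',.006,CORE)); print(find('roll0'))
E
```

```text
('top',) [0.5885 0.0634 0.0551] [[-1.2, -1.5], [0.5, -1.1], [1.0, 0.9], [-1.2, 0.8], [0.5, 0.2]]
('side',) [0.5828 0.0662 0.0513] [[-1.8, -0.5], [-0.5, -2.3], [2.8, -1.1], [0.0, 1.0], [0.4, 1.3]]
('top', 'side') [0.586  0.0644 0.0572] [[-1.8, -0.2], [-0.1, -0.2], [0.6, 1.9], [-1.6, 2.1], [-2.2, -1.6], [-1.7, -3.4], [1.6, -2.5], [-0.2, -0.4], [-0.0, 1.4], [-0.0, 0.1]]
spindles [[0.5928, -0.0554], [0.5882, 0.0245], [0.5837, 0.1043], [0.5791, 0.1842]]
top coretops [[0.5863, 0.102], [0.5893, 0.0239], [0.5919, -0.059]]
side coretops [[0.5852, 0.1049], [0.5865, 0.0287], [0.5901, -0.0569]]
tub [[0.691, -0.178], [0.675, -0.323], [0.519, -0.304], [0.538, -0.151]]
{'top': [([0.7417, 0.2106], 0.73, 139), ([0.628, 0.078], 0.71, 15287), ([0.5902, 0.0258], 0.5, 193), ([0.587, 0.1053], 0.46, 222)], 'side': [([0.5849, 0.1079], 0.82, 380), ([0.5901, 0.0273], 0.72, 389), ([0.7323, 0.2145], 0.58, 330)]}
{'top': [([0.4287, -0.1387], 0.95, 501), ([0.4237, 0.1429], 0.87, 575), ([0.4253, 0.282], 0.79, 593), ([0.4178, -0.2871], 0.7, 569)], 'side': [([0.4166, -0.2847], 0.93, 712), ([0.4215, 0.1445], 0.89, 867), ([0.4273, -0.1361], 0.81, 730), ([0.4241, 0.2824], 0.66, 1040)]}
```

Call:
jog_arm --pt "0 0 0 -0.9" --pt "0 0 0 -0.9" --pt "0 0 0 -0.9" --pt "0 0 0 -0.9" --pt "0 0 0 -0.9" --pt "0 0 0 -0.9" --pt "0 0 0 -0.9" --pt "0 0 0 0" --grip 50

```text
time_s: 2.5
tcp_pos: [0.2723, 0.5626, 0.4048]
ee_rot: [[0.999, 0.053, 0.0], [0.053, -0.999, -0.0], [0.0, 0.0, -1.0]]
wrist_force: [-0.1, 0.6, -0.1]
gripper_width: 0.579
gripper_force: 0.0
```

Call:
jog_arm --pt "0.6 0.99 0 0" --pt "0.6 0.99 0 0" --pt "0.6 0.99 0 0" --pt "0.6 0.99 0 0" --pt "0.6 0.99 0 0" --pt "0.6 0.99 0 0" --pt "0.6 0.99 0 0" --pt "0.6 0.99 0 0" --pt "0.6 0.99 0 0" --pt "0.6 0.99 0 0"

```text
time_s: 3.5
tcp_pos: [0.4035, 0.3687, 0.4051]
ee_rot: [[0.999, 0.051, 0.0], [0.051, -0.999, 0.0], [0.0, -0.0, -1.0]]
wrist_force: [0.0, -0.2, 0.5]
gripper_width: 0.575
gripper_force: 0.0
```

Call:
jog_arm --pt "0.6 0.99 0 0" --pt "0.6 0.99 0 0" --pt "0.6 0.99 0 0" --pt "0.6 0.99 0 0" --pt "0.6 0.99 0 0" --pt "0.6 0.99 0 0" --pt "0.6 0.99 0 0" --pt "0.6 0.99 0 0" --pt "0.6 0.99 0 0" --pt "0.6 0.99 0 0"

```text
time_s: 4.5
tcp_pos: [0.5331, 0.1773, 0.4051]
ee_rot: [[0.999, 0.051, 0.0], [0.051, -0.999, 0.0], [0.0, -0.0, -1.0]]
wrist_force: [-0.2, -0.3, 0.8]
gripper_width: 0.58
gripper_force: 0.0
```

Call:
jog_arm --pt "0.6 0.99 0 0" --pt "0.6 0.99 0 0" --pt "0.6 0.99 0 0" --pt "0.6 0.9 0 0" --pt "0 0 0 0" --pt "0 0 0 0"

```text
time_s: 5.1
tcp_pos: [0.5847, 0.1036, 0.4047]
ee_rot: [[0.999, 0.051, -0.0], [0.051, -0.999, 0.0], [-0.0, -0.0, -1.0]]
wrist_force: [-0.9, 0.1, -0.7]
gripper_width: 0.576
gripper_force: 0.0
```

Call:
jog_arm --pt "0 0 1 0" --pt "0 0 1 0" --pt "0 0 1 0" --pt "0 0 1 0" --pt "0 0 1 0" --pt "0 0 1 0" --pt "0 0 1 0" --pt "0 0 1 0" --pt "0 0 0.8 0" --pt "0 0 0 0"

```text
time_s: 6.1
tcp_pos: [0.5836, 0.1051, 0.2267]
ee_rot: [[0.999, 0.053, -0.005], [0.053, -0.999, -0.002], [-0.005, 0.002, -1.0]]
wrist_force: [-0.4, -0.1, -0.0]
gripper_width: 0.576
gripper_force: 0.0
```

Call:
jog_arm --pt "0 0 0 0" --pt "0 0 0 0" --pt "0 0 0 0" --pt "0 0 0 0" --pt "0 0 0 0" --grip 10

```text
time_s: 6.6
tcp_pos: [0.5853, 0.1053, 0.2297]
ee_rot: [[0.999, 0.053, 0.002], [0.053, -0.999, 0.001], [0.002, -0.001, -1.0]]
wrist_force: [-0.3, 1.0, 3.1]
gripper_width: 0.314
gripper_force: 30.0
```

Call:
jog_arm --pt "0 0 -1 0" --pt "0 0 -1 0" --pt "0 0 -1 0" --pt "0 0 -1 0" --pt "0 0 -1 0" --pt "0 0 -1 0" --pt "0 0 -1 0" --pt "0 1 0 0" --pt "0 1 0 0" --pt "0 1 0 0"

```text
time_s: 7.6
tcp_pos: [0.588, 0.0446, 0.369]
ee_rot: [[0.999, 0.053, 0.0], [0.053, -0.999, 0.0], [0.0, -0.0, -1.0]]
wrist_force: [0.4, -0.0, 0.7]
gripper_width: 0.314
gripper_force: 30.0
```

Call:
jog_arm --pt "0 1 0 0" --pt "0 1 0 0" --pt "0 1 0 0" --pt "0 1 0 0" --pt "0 1 0 0" --pt "0 1 0 0" --pt "0 1 0 0" --pt "0 1 0 0" --pt "0 1 0 0" --pt "0 1 0 0"

```text
time_s: 8.6
tcp_pos: [0.5987, -0.1554, 0.3687]
ee_rot: [[0.999, 0.053, -0.0], [0.053, -0.999, 0.0], [-0.0, -0.0, -1.0]]
wrist_force: [-0.2, -1.2, 0.2]
gripper_width: 0.309
gripper_force: 30.0
```

Call:
jog_arm --pt "0 1 0 0" --pt "0 1 0 0" --pt "0 1 0 0" --pt "0 1 0 0" --pt "0.1 0.25 0 0" --pt "0 0 1 0" --pt "0 0 1 0" --pt "0 0 1 0" --pt "0 0 1 0" --pt "0 0 0.8 0"

```text
time_s: 9.6
tcp_pos: [0.6052, -0.2386, 0.2714]
ee_rot: [[0.999, 0.053, -0.001], [0.053, -0.999, 0.001], [-0.001, -0.001, -1.0]]
wrist_force: [-0.1, 0.1, 0.1]
gripper_width: 0.311
gripper_force: 30.0
```

Call:
jog_arm --pt "0 0 0 0" --pt "0 0 0 0" --pt "0 0 0 0" --pt "0 0 0 0" --pt "0 0 0 0" --grip 50

```text
time_s: 10.1
tcp_pos: [0.6055, -0.2392, 0.2738]
ee_rot: [[0.999, 0.053, 0.002], [0.053, -0.999, -0.0], [0.002, 0.0, -1.0]]
wrist_force: [-0.1, 0.0, 0.3]
gripper_width: 0.565
gripper_force: 0.0
```

Call:
jog_arm --pt "0 0 -1 0" --pt "0 0 -1 0" --pt "0 0 -1 0" --pt "0 0 -1 0" --pt "0 0 -0.8 0" --pt "0 -1 0 0" --pt "0 -1 0 0" --pt "0 -1 0 0" --pt "0 -1 0 0" --pt "0 -1 0 0"

```text
time_s: 11.1
tcp_pos: [0.5998, -0.1387, 0.3693]
ee_rot: [[0.999, 0.053, 0.001], [0.053, -0.999, 0.0], [0.001, 0.0, -1.0]]
wrist_force: [0.1, 0.0, 0.4]
gripper_width: 0.579
gripper_force: 0.0
```

Call:
jog_arm --pt "-0.25 -1 0 0" --pt "0 -1 0 0" --pt "0 -1 0 0" --pt "0 -1 0 0" --pt "0 -0.15 0 0" --pt "0 0 1 0" --pt "0 0 1 0" --pt "0 0 1 0" --pt "0 0 1 0" --pt "0 0 1 0"

```text
time_s: 12.1
tcp_pos: [0.5907, -0.0573, 0.2684]
ee_rot: [[0.999, 0.053, 0.001], [0.053, -0.999, 0.0], [0.001, 0.0, -1.0]]
wrist_force: [0.2, 0.4, -1.1]
gripper_width: 0.575
gripper_force: 0.0
```

Call:
jog_arm --pt "0 0 1 0" --pt "0 0 1 0" --pt "0 0 0 0"

```text
time_s: 12.4
tcp_pos: [0.5896, -0.0574, 0.2262]
ee_rot: [[0.999, 0.052, -0.006], [0.052, -0.999, -0.001], [-0.006, 0.0, -1.0]]
wrist_force: [-1.1, -0.2, -0.1]
gripper_width: 0.579
gripper_force: 0.0
```

Call:
jog_arm --pt "0 0 0 0" --pt "0 0 0 0" --pt "0 0 0 0" --pt "0 0 0 0" --pt "0 0 0 0" --grip 10

```text
time_s: 12.9
tcp_pos: [0.591, -0.0567, 0.2298]
ee_rot: [[0.999, 0.053, 0.002], [0.053, -0.999, 0.0], [0.002, -0.0, -1.0]]
wrist_force: [0.4, 0.8, 2.8]
gripper_width: 0.309
gripper_force: 30.0
```

Call:
jog_arm --pt "0 0 -1 0" --pt "0 0 -1 0" --pt "0 0 -1 0" --pt "0 0 -1 0" --pt "0 0 -1 0" --pt "0 0 -1 0" --pt "0 0 -1 0" --pt "0 1 0 0" --pt "0 1 0 0" --pt "0 1 0 0"

```text
time_s: 13.9
tcp_pos: [0.5936, -0.1171, 0.3691]
ee_rot: [[0.999, 0.054, 0.0], [0.054, -0.999, 0.0], [0.0, -0.0, -1.0]]
wrist_force: [0.6, -0.6, -0.7]
gripper_width: 0.305
gripper_force: 30.0
```

Call:
jog_arm --pt "-0.5 1 0 0" --pt "-0.5 1 0 0" --pt "-0.25 1 0 0" --pt "0 1 0 0" --pt "0 1 0 0" --pt "0 1 0 0" --pt "0 0 1 0" --pt "0 0 1 0" --pt "0 0 1 0" --pt "0 0 1 0"

```text
time_s: 14.9
tcp_pos: [0.5756, -0.2384, 0.2901]
ee_rot: [[0.999, 0.054, 0.003], [0.054, -0.999, -0.002], [0.003, 0.002, -1.0]]
wrist_force: [0.4, 0.4, 1.6]
gripper_width: 0.304
gripper_force: 30.0
```

Call:
jog_arm --pt "0 0 0.5 0" --pt "0 0 0 0" --pt "0 0 0 0"

```text
time_s: 15.2
tcp_pos: [0.5755, -0.2378, 0.279]
ee_rot: [[0.999, 0.053, 0.0], [0.053, -0.999, -0.0], [0.0, 0.0, -1.0]]
wrist_force: [0.3, 0.2, 0.9]
gripper_width: 0.301
gripper_force: 30.0
```

Call:
jog_arm --pt "0 0 0 0" --pt "0 0 0 0" --pt "0 0 0 0" --pt "0 0 0 0" --pt "0 0 -1 0" --pt "0 0 -1 0" --pt "0 0 -1 0" --pt "0 0 -1 0" --pt "0 0 -0.5 0" --pt "0 0 0 0" --grip 50

```text
time_s: 16.2
tcp_pos: [0.5755, -0.2379, 0.3705]
ee_rot: [[0.999, 0.053, 0.004], [0.053, -0.999, -0.001], [0.004, 0.001, -1.0]]
wrist_force: [0.8, -0.8, -0.4]
gripper_width: 0.574
gripper_force: 0.0
```

Call:
jog_arm --pt "0.15 -1 0 0" --pt "0.2 -1 0 0" --pt "0.2 -1 0 0" --pt "0.2 -1 0 0" --pt "0.2 -1 0 0" --pt "0.2 -1 0 0" --pt "0.2 -1 0 0" --pt "0 -1 0 0" --pt "0 -1 0 0" --pt "0 -1 0 0"

```text
time_s: 17.2
tcp_pos: [0.5912, -0.0359, 0.3671]
ee_rot: [[0.999, 0.053, -0.003], [0.053, -0.999, -0.0], [-0.003, -0.0, -1.0]]
wrist_force: [0.3, -0.7, 0.1]
gripper_width: 0.573
gripper_force: 0.0
```

Call:
jog_arm --pt "0 -1 0 0" --pt "0 -1 0 0" --pt "0 -1 0 0" --pt "0 -0.15 0 0" --pt "0 0 1 0" --pt "0 0 1 0" --pt "0 0 1 0" --pt "0 0 1 0" --pt "0 0 1 0" --pt "0 0 1 0"

```text
time_s: 18.2
tcp_pos: [0.5878, 0.0256, 0.247]
ee_rot: [[0.999, 0.052, -0.002], [0.052, -0.999, -0.0], [-0.002, 0.0, -1.0]]
wrist_force: [0.5, -0.2, 0.1]
gripper_width: 0.574
gripper_force: 0.0
```

Call:
jog_arm --pt "0 0 1 0" --pt "0 0 0 0" --pt "0 0 0 0"

```text
time_s: 18.5
tcp_pos: [0.5883, 0.0258, 0.2283]
ee_rot: [[0.999, 0.053, -0.001], [0.053, -0.999, -0.001], [-0.001, 0.001, -1.0]]
wrist_force: [0.7, 0.3, 0.8]
gripper_width: 0.574
gripper_force: 0.0
```

Call:
jog_arm --pt "0 0 0 0" --pt "0 0 0 0" --pt "0 0 0 0" --pt "0 0 0 0" --pt "0 0 0 0" --grip 10

```text
time_s: 19.0
tcp_pos: [0.5884, 0.0263, 0.2294]
ee_rot: [[0.999, 0.053, 0.001], [0.053, -0.999, 0.0], [0.001, -0.0, -1.0]]
wrist_force: [0.6, -0.3, 2.1]
gripper_width: 0.314
gripper_force: 30.0
```

Call:
jog_arm --pt "0 0 -1 0" --pt "0 0 -1 0" --pt "0 0 -1 0" --pt "0 0 -1 0" --pt "0 0 -1 0" --pt "0 0 -1 0" --pt "0 0 -1 0" --pt "0 1 0 0" --pt "0 1 0 0" --pt "0 1 0 0"

```text
time_s: 20.0
tcp_pos: [0.5912, -0.0342, 0.3689]
ee_rot: [[0.999, 0.054, 0.0], [0.054, -0.999, 0.0], [0.0, -0.0, -1.0]]
wrist_force: [-0.4, 1.5, -0.3]
gripper_width: 0.313
gripper_force: 30.0
```

Call:
jog_arm --pt "0 1 0 0" --pt "0 1 0 0" --pt "0 1 0 0" --pt "0 1 0 0" --pt "0 1 0 0" --pt "0.3 1 0 0" --pt "0.3 1 0 0" --pt "0.3 1 0 0" --pt "0.3 1 0 0" --pt "0.3 1 0 0"

```text
time_s: 21.0
tcp_pos: [0.6321, -0.2326, 0.3685]
ee_rot: [[0.999, 0.053, -0.001], [0.053, -0.999, 0.0], [-0.001, -0.0, -1.0]]
wrist_force: [0.1, 0.1, -0.0]
gripper_width: 0.314
gripper_force: 30.0
```

Call:
jog_arm --pt "0 0.3 0 0" --pt "0 0 1 0" --pt "0 0 1 0" --pt "0 0 1 0" --pt "0 0 1 0" --pt "0 0 0.5 0" --pt "0 0 0 0" --pt "0 0 0 0"

```text
time_s: 21.8
tcp_pos: [0.6326, -0.2377, 0.2795]
ee_rot: [[0.999, 0.054, 0.001], [0.054, -0.999, -0.001], [0.001, 0.001, -1.0]]
wrist_force: [-0.3, 0.4, 0.4]
gripper_width: 0.315
gripper_force: 30.0
```

Call:
jog_arm --pt "0 0 0 0" --pt "0 0 0 0" --pt "0 0 0 0" --pt "0 0 0 0" --pt "0 0 -1 0" --pt "0 0 -1 0" --pt "0 0 -1 0" --pt "0 0 -1 0" --pt "0 0 -0.5 0" --pt "0 0 0 0" --grip 50

```text
time_s: 22.8
tcp_pos: [0.6325, -0.2379, 0.3706]
ee_rot: [[0.999, 0.053, 0.004], [0.053, -0.999, -0.001], [0.004, 0.001, -1.0]]
wrist_force: [0.7, 0.0, 0.0]
gripper_width: 0.576
gripper_force: 0.0
```

```bash
python3 - <<'E'
from h import *
cv2.imwrite('pics/top1.png',eyes.capture('top'))
print(find('roll0')); print(find('tumbler',parts=[[(0,.03),(.09,.036)]])); print(find('jar',parts=[[(0,.029),(.085,.029)]]))
E
```

```text
Traceback (most recent call last):
  File "h.py", line 31, in find
    ys,xs=np.nonzero(d['mask']);p=locate(c,(xs.mean(),ys.mean()),z0,parts);out[c].append((np.round(p,4).tolist(),round(d['conf'],2),len(xs)))
                                  ~~~~~~^^^^^^^^^^^^^^^^^^^^^^^^^^^^^^^^^^
  File "h.py", line 24, in locate
    e=np.array(uv)-cent(c,*p,z0,parts); p=p+ray(c,np.array(uv)+e,z0+.03)-ray(c,uv,z0+.03)
                   ~~~~^^^^^^^^^^^^^^^
  File "h.py", line 18, in cent
    P=np.vstack([disc(x,y,z0+z,q) for z,q in p]);uv=np.array([proj(c,X) for X in P])
                                                              ~~~~^^^^^
  File "h.py", line 7, in proj
    k=eyes.get_calibration(c);p=np.array(k['camera_matrix'])@(np.array(k['R'])@X+np.array(k['t']));return p[:2]/p[2]
ValueError: time passes only in moves, steps and waits
```

View pics/top1.png

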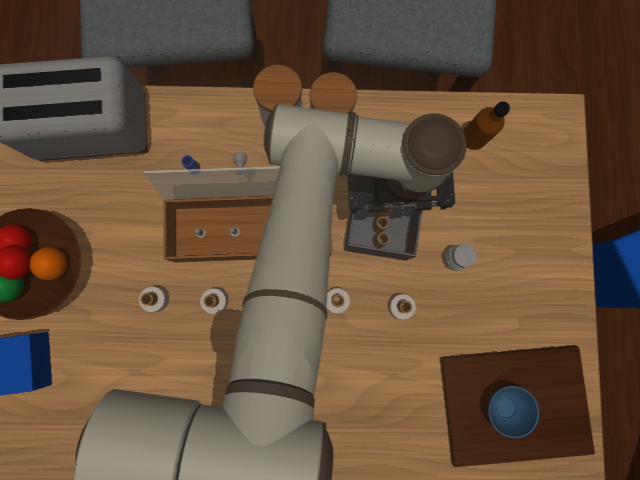

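The top view shows two cores standing in the tub at (382,222) and (382,238), with the third under the gripper. The rolls haven't moved: they are still at (152,299), (213,300), (338,300) and (403,306). Next I'll pick the roll at (403,306).

```bash
sed -i 's/^def ray/from functools import lru_cache\ncal=lru_cache(None)(eyes.get_calibration)\ndef ray/; s/k=eyes.get_calibration(c)/k=cal(c)/' h.py; python3 - <<'E'
from h import *
print(find('roll0'))
E
```

```text
{'top': [([0.4272, -0.1388], 0.97, 421), ([0.4254, 0.2815], 0.97, 597), ([0.4235, 0.1435], 0.97, 618), ([0.418, -0.2867], 0.94, 590), ([0.6068, -0.2376], 0.75, 171), ([0.6298, -0.2335], 0.52, 55)], 'side': [([0.4226, 0.1444], 0.95, 831), ([0.4234, 0.2823], 0.66, 973), ([0.4166, -0.2854], 0.63, 682), ([0.4272, -0.1362], 0.6, 738)]}
```

Call:
jog_arm --pt "-1 0.18 0 0" --pt "-1 0.18 0 0" --pt "-1 0.18 0 0" --pt "-1 0.18 0 0" --pt "-1 0.18 0 0" --pt "-1 0.18 0 0" --pt "-1 0.18 0 0" --pt "-1 0.18 0 0" --pt "-1 0.18 0 0" --pt "-1 0.18 0 0"

```text
time_s: 24.15
tcp_pos: [0.4337, -0.2845, 0.3685]
ee_rot: [[0.999, 0.053, -0.001], [0.053, -0.999, 0.0], [-0.001, -0.0, -1.0]]
wrist_force: [0.6, 0.6, 0.3]
gripper_width: 0.575
gripper_force: 0.0
```

Call:
jog_arm --pt "-0.82 0.03 0 0" --pt "0 0 1 0" --pt "0 0 1 0" --pt "0 0 1 0" --pt "0 0 1 0" --pt "0 0 1 0" --pt "0 0 1 0" --pt "0 0 0.8 0" --pt "0 0 0.4 0" --pt "0 0 0 0"

```text
time_s: 25.15
tcp_pos: [0.4182, -0.2859, 0.224]
ee_rot: [[0.999, 0.053, -0.002], [0.053, -0.999, 0.0], [-0.002, -0.0, -1.0]]
wrist_force: [0.4, 0.0, -0.1]
gripper_width: 0.573
gripper_force: 0.0
```

Call:
jog_arm --pt "0 0 0 0" --pt "0 0 0 0" --pt "0 0 0 0" --pt "0 0 0 0" --pt "0 0 0 0" --grip 10

```text
time_s: 25.65
tcp_pos: [0.4184, -0.286, 0.2253]
ee_rot: [[0.999, 0.053, 0.001], [0.053, -0.999, -0.001], [0.001, 0.001, -1.0]]
wrist_force: [-0.8, -0.1, 1.4]
gripper_width: 0.304
gripper_force: 30.0
```

Call:
jog_arm --pt "0 0 -1 0" --pt "0 0 -1 0" --pt "0 0 -1 0" --pt "0 0 -1 0" --pt "0 0 -1 0" --pt "0 0 -1 0" --pt "0 0 -1 0" --pt "0 0 -0.3 0" --pt "0.84 -1 0 0" --pt "0.84 -1 0 0"

```text
time_s: 26.65
tcp_pos: [0.4493, -0.2439, 0.3701]
ee_rot: [[0.999, 0.051, -0.001], [0.051, -0.999, 0.001], [-0.001, -0.001, -1.0]]
wrist_force: [0.5, -0.8, -1.6]
gripper_width: 0.307
gripper_force: 30.0
```

Call:
jog_arm --pt "0.84 -1 0 0" --pt "0.84 -1 0 0" --pt "0.84 -1 0 0" --pt "0.84 -1 0 0" --pt "0.84 -1 0 0" --pt "0.84 -1 0 0" --pt "0.84 -1 0 0" --pt "0.84 -1 0 0" --pt "0.84 -1 0 0" --pt "0 0 0 0"

```text
time_s: 27.65
tcp_pos: [0.5924, -0.0542, 0.369]
ee_rot: [[0.998, 0.056, -0.001], [0.056, -0.998, 0.0], [-0.001, -0.0, -1.0]]
wrist_force: [-1.0, 0.2, -1.4]
gripper_width: 0.308
gripper_force: 30.0
```

Call:
jog_arm --pt "0.03 0.04 1 0" --pt "0 0 1 0" --pt "0 0 1 0" --pt "0 0 1 0" --pt "0 0 0.4 0" --pt "0 0 0.4 0" --pt "0 0 0.4 0" --pt "0 0 0.4 0" --pt "0 0 0 0"

```text
time_s: 28.55
tcp_pos: [0.5919, -0.0571, 0.2581]
ee_rot: [[0.999, 0.053, 0.001], [0.053, -0.999, 0.0], [0.001, -0.0, -1.0]]
wrist_force: [0.2, -0.5, -0.9]
gripper_width: 0.307
gripper_force: 30.0
```

Call:
jog_arm --pt "0 0 0.4 0" --pt "0 0 0.4 0" --pt "0 0 0.4 0" --pt "0 0 0.2 0" --pt "0 0 0 0" --pt "0 0 0 0"

```text
time_s: 29.15
tcp_pos: [0.5919, -0.0571, 0.2313]
ee_rot: [[0.999, 0.054, 0.001], [0.054, -0.999, -0.0], [0.001, 0.0, -1.0]]
wrist_force: [0.2, 0.1, 3.5]
gripper_width: 0.303
gripper_force: 30.0
```

Call:
jog_arm --pt "0 0 0 0" --pt "0 0 0 0" --pt "0 0 0 0" --pt "0 0 0 0" --pt "0 0 -1 0" --pt "0 0 -1 0" --pt "0 0 -1 0" --pt "0 0 -1 0" --pt "0 0 -1 0" --pt "0 0 -1 0" --grip 50

```text
time_s: 30.15
tcp_pos: [0.5915, -0.0571, 0.3514]
ee_rot: [[0.999, 0.053, -0.0], [0.053, -0.999, 0.0], [-0.0, -0.0, -1.0]]
wrist_force: [-0.4, 0.7, -0.1]
gripper_width: 0.575
gripper_force: 0.0
```

Call:
jog_arm --pt "0 0 -1 0" --pt "-1 0.42 0 0" --pt "-1 0.42 0 0" --pt "-1 0.42 0 0" --pt "-1 0.42 0 0" --pt "-1 0.42 0 0" --pt "-1 0.42 0 0" --pt "-1 0.42 0 0" --pt "-1 0.42 0 0" --pt "-0.42 0.22 0 0"

```text
time_s: 31.15
tcp_pos: [0.4257, -0.1381, 0.3707]
ee_rot: [[0.999, 0.052, -0.001], [0.052, -0.999, 0.0], [-0.001, -0.0, -1.0]]
wrist_force: [0.6, 0.1, -0.2]
gripper_width: 0.576
gripper_force: 0.0
```

```bash
python3 - <<'E'
from h import *
print(find('roll0'),sense()['tcp_pos'])
E
```

```text
{'top': [([0.4252, 0.2805], 0.92, 644), ([0.5919, -0.0558], 0.58, 496)], 'side': [([0.4217, 0.1446], 0.89, 876), ([0.427, -0.1358], 0.66, 696), ([0.4244, 0.2822], 0.64, 1007), ([0.5931, -0.0589], 0.64, 662), ([0.6518, 0.0541], 0.26, 19414)]} [ 0.42792153 -0.13752235  0.37098349]
```

Call:
jog_arm --pt "-0.03 -0.03 1 0" --pt "0 0 1 0" --pt "0 0 1 0" --pt "0 0 1 0" --pt "0 0 1 0" --pt "0 0 1 0" --pt "0 0 0.9 0" --pt "0 0 0.4 0" --pt "0 0 0 0"

```text
time_s: 32.25
tcp_pos: [0.4275, -0.1368, 0.224]
ee_rot: [[0.999, 0.054, -0.002], [0.054, -0.999, -0.0], [-0.002, 0.0, -1.0]]
wrist_force: [0.2, -0.8, 0.8]
gripper_width: 0.577
gripper_force: 0.0
```

Call:
jog_arm --pt "0 0 0 0" --pt "0 0 0 0" --pt "0 0 0 0" --pt "0 0 0 0" --pt "0 0 0 0" --grip 10

```text
time_s: 32.75
tcp_pos: [0.4269, -0.1371, 0.2253]
ee_rot: [[0.999, 0.053, 0.002], [0.053, -0.999, -0.0], [0.002, 0.0, -1.0]]
wrist_force: [0.3, -0.7, 1.0]
gripper_width: 0.314
gripper_force: 30.0
```

Call:
jog_arm --pt "0 0 -1 0" --pt "0 0 -1 0" --pt "0 0 -1 0" --pt "0 0 -1 0" --pt "0 0 -1 0" --pt "0 0 -1 0" --pt "0 0 -1 0" --pt "0 0 -0.2 0" --pt "1 -0.9 0 0" --pt "1 -0.9 0 0"

```text
time_s: 33.75
tcp_pos: [0.4643, -0.0988, 0.3681]
ee_rot: [[0.999, 0.051, -0.001], [0.051, -0.999, 0.001], [-0.001, -0.001, -1.0]]
wrist_force: [0.5, -0.4, -1.4]
gripper_width: 0.314
gripper_force: 30.0
```

Call:
jog_arm --pt "1 -0.9 0 0" --pt "1 -0.9 0 0" --pt "1 -0.9 0 0" --pt "1 -0.9 0 0" --pt "1 -0.9 0 0" --pt "1 -0.9 0 0" --pt "0.47 -0.44 0 0" --pt "0 0 0 0" --pt "0 0 0 0"

```text
time_s: 34.65
tcp_pos: [0.5871, 0.0243, 0.3678]
ee_rot: [[0.999, 0.053, -0.003], [0.053, -0.999, -0.0], [-0.003, 0.0, -1.0]]
wrist_force: [0.3, -0.2, -1.8]
gripper_width: 0.312
gripper_force: 30.0
```

Call:
jog_arm --pt "0 0 1 0" --pt "0 0 1 0" --pt "0 0 1 0" --pt "0 0 1 0" --pt "0 0 0.4 0" --pt "0 0 0.4 0" --pt "0 0 0.4 0" --pt "0 0 0.4 0" --pt "0 0 0 0"

```text
time_s: 35.55
tcp_pos: [0.5874, 0.0244, 0.2559]
ee_rot: [[0.999, 0.053, -0.002], [0.053, -0.999, -0.0], [-0.002, 0.0, -1.0]]
wrist_force: [-0.7, 0.6, -0.9]
gripper_width: 0.318
gripper_force: 30.0
```

Call:
jog_arm --pt "0 0 0.4 0" --pt "0 0 0.4 0" --pt "0 0 0.35 0" --pt "0 0 0.15 0" --pt "0 0 0 0" --pt "0 0 0 0"

```text
time_s: 36.15
tcp_pos: [0.5876, 0.0245, 0.2313]
ee_rot: [[0.999, 0.054, -0.0], [0.054, -0.999, -0.0], [-0.0, 0.0, -1.0]]
wrist_force: [-3.8, -0.7, 4.8]
gripper_width: 0.308
gripper_force: 30.0
```

Call:
jog_arm --pt "0 0 0 0" --pt "0 0 0 0" --pt "0 0 0 0" --pt "0 0 0 0" --pt "0 0 -1 0" --pt "0 0 -1 0" --pt "0 0 -1 0" --pt "0 0 -1 0" --pt "0 0 -1 0" --pt "0 0 -1 0" --grip 50

```text
time_s: 37.15
tcp_pos: [0.5877, 0.0246, 0.3514]
ee_rot: [[0.999, 0.053, 0.0], [0.053, -0.999, 0.0], [0.0, -0.0, -1.0]]
wrist_force: [0.4, -0.2, 0.4]
gripper_width: 0.575
gripper_force: 0.0
```

Call:
jog_arm --pt "0 0 -1 0" --pt "-0.99 -0.8 0 0" --pt "-0.99 -0.8 0 0" --pt "-0.99 -0.8 0 0" --pt "-0.99 -0.8 0 0" --pt "-0.99 -0.8 0 0" --pt "-0.99 -0.8 0 0" --pt "-0.99 -0.8 0 0" --pt "-0.99 -0.8 0 0" --pt "0 0 0 0"

```text
time_s: 38.15
tcp_pos: [0.421, 0.1447, 0.3709]
ee_rot: [[0.998, 0.056, -0.0], [0.056, -0.998, 0.001], [-0.0, -0.001, -1.0]]
wrist_force: [0.0, 0.5, -1.0]
gripper_width: 0.577
gripper_force: 0.0
```

```bash
python3 - <<'E'
from h import *
print(find('roll0'),sense()['tcp_pos'])
E
```

```text
{'top': [([0.592, -0.056], 0.84, 512), ([0.5903, 0.026], 0.6, 529)], 'side': [([0.4242, 0.2821], 0.98, 1003), ([0.4215, 0.1439], 0.89, 935), ([0.5968, 0.0223], 0.85, 566)]} [0.42320019 0.14388415 0.37078471]
```

Call:
jog_arm --pt "-0.02 0 1 0" --pt "0 0 1 0" --pt "0 0 1 0" --pt "0 0 1 0" --pt "0 0 1 0" --pt "0 0 1 0" --pt "0 0 0.9 0" --pt "0 0 0.4 0" --pt "0 0 0 0"

```text
time_s: 39.25
tcp_pos: [0.4229, 0.1437, 0.224]
ee_rot: [[0.999, 0.052, -0.001], [0.052, -0.999, -0.001], [-0.001, 0.001, -1.0]]
wrist_force: [-0.0, -0.3, 1.0]
gripper_width: 0.573
gripper_force: 0.0
```

Call:
jog_arm --pt "0 0 0 0" --pt "0 0 0 0" --pt "0 0 0 0" --pt "0 0 0 0" --pt "0 0 0 0" --grip 10

```text
time_s: 39.75
tcp_pos: [0.4224, 0.1439, 0.2252]
ee_rot: [[0.999, 0.053, 0.001], [0.053, -0.999, 0.0], [0.001, -0.0, -1.0]]
wrist_force: [-0.5, -2.2, 2.9]
gripper_width: 0.312
gripper_force: 30.0
```

Call:
jog_arm --pt "0 0 -1 0" --pt "0 0 -1 0" --pt "0 0 -1 0" --pt "0 0 -1 0" --pt "0 0 -1 0" --pt "0 0 -1 0" --pt "0 0 -1 0" --pt "0 0 -0.2 0" --pt "0.99 0.3 0 0" --pt "0.99 0.3 0 0"

```text
time_s: 40.75
tcp_pos: [0.4623, 0.1339, 0.3681]
ee_rot: [[0.999, 0.054, -0.001], [0.054, -0.999, 0.0], [-0.001, -0.0, -1.0]]
wrist_force: [-0.6, 0.2, -1.4]
gripper_width: 0.313
gripper_force: 30.0
```

Call:
jog_arm --pt "0.99 0.3 0 0" --pt "0.99 0.3 0 0" --pt "0.99 0.3 0 0" --pt "0.99 0.3 0 0" --pt "0.99 0.3 0 0" --pt "0.99 0.3 0 0" --pt "0 0 0 0" --pt "0 0 0 0"

```text
time_s: 41.55
tcp_pos: [0.5828, 0.1043, 0.3669]
ee_rot: [[0.999, 0.052, -0.003], [0.052, -0.999, -0.001], [-0.003, 0.001, -1.0]]
wrist_force: [0.3, -0.2, -2.2]
gripper_width: 0.313
gripper_force: 30.0
```

Call:
jog_arm --pt "0.03 0 1 0" --pt "0 0 1 0" --pt "0 0 1 0" --pt "0 0 1 0" --pt "0 0 0.4 0" --pt "0 0 0.4 0" --pt "0 0 0.4 0" --pt "0 0 0.4 0" --pt "0 0 0 0"

```text
time_s: 42.45
tcp_pos: [0.5833, 0.1044, 0.2558]
ee_rot: [[0.999, 0.053, -0.002], [0.053, -0.999, -0.0], [-0.002, 0.0, -1.0]]
wrist_force: [-0.2, -0.6, -1.3]
gripper_width: 0.312
gripper_force: 30.0
```

Call:
jog_arm --pt "0 0 0.4 0" --pt "0 0 0.4 0" --pt "0 0 0.35 0" --pt "0 0 0.15 0" --pt "0 0 0 0" --pt "0 0 0 0"

```text
time_s: 43.05
tcp_pos: [0.5836, 0.1043, 0.2313]
ee_rot: [[0.999, 0.053, -0.0], [0.053, -0.999, -0.001], [-0.0, 0.0, -1.0]]
wrist_force: [-2.3, -1.3, 3.6]
gripper_width: 0.311
gripper_force: 30.0
```

Call:
jog_arm --pt "0 0 0 0" --pt "0 0 0 0" --pt "0 0 0 0" --pt "0 0 0 0" --pt "0 0 -1 0" --pt "0 0 -1 0" --pt "0 0 -1 0" --pt "0 0 -1 0" --pt "0 0 -1 0" --pt "0 0 -1 0" --grip 50

```text
time_s: 44.05
tcp_pos: [0.5836, 0.1045, 0.3515]
ee_rot: [[0.999, 0.053, 0.0], [0.053, -0.999, 0.0], [0.0, -0.0, -1.0]]
wrist_force: [0.2, 0.8, 0.6]
gripper_width: 0.575
gripper_force: 0.0
```

Call:
jog_arm --pt "-0.8 -1 -1 0" --pt "-0.8 -1 0 0" --pt "-0.8 -1 0 0" --pt "-0.8 -1 0 0" --pt "-0.8 -1 0 0" --pt "-0.8 -1 0 0" --pt "-0.8 -1 0 0" --pt "-0.8 -1 0 0" --pt "-0.8 -1 0 0" --pt "-0.25 -0.29 0 0"

```text
time_s: 45.05
tcp_pos: [0.4239, 0.2833, 0.3708]
ee_rot: [[0.998, 0.056, 0.0], [0.056, -0.998, 0.001], [0.0, -0.001, -1.0]]
wrist_force: [0.9, 0.3, 0.1]
gripper_width: 0.572
gripper_force: 0.0
```

```bash
python3 - <<'E'
from h import *
print(find('roll0'),sense()['tcp_pos'])
E
```

```text
{'top': [([0.5899, 0.0254], 0.79, 555), ([0.5849, 0.1062], 0.65, 552), ([0.5916, -0.0561], 0.61, 493), ([0.428, 0.2598], 0.51, 178), ([0.7063, 0.0915], 0.37, 5276)], 'side': [([0.4256, 0.2879], 0.97, 782), ([0.5903, -0.0732], 0.83, 365), ([0.6253, -0.2724], 0.74, 4637), ([0.7551, 0.0505], 0.37, 4516)]} [0.42528782 0.28182672 0.3707398 ]
```

```bash
python3 - <<'E'
from h import *
crop('side',190,300,200,160,3.5,'pics/rollA.png')
p=[proj('side',np.array([.4247,.282,z])) for z in(0,.04,.075)];print(np.round((np.array(p)-[190,300])*3.5))
E
```

```text
[[347. 388.]
 [344. 355.]
 [342. 324.]]
```

View pics/rollA.png

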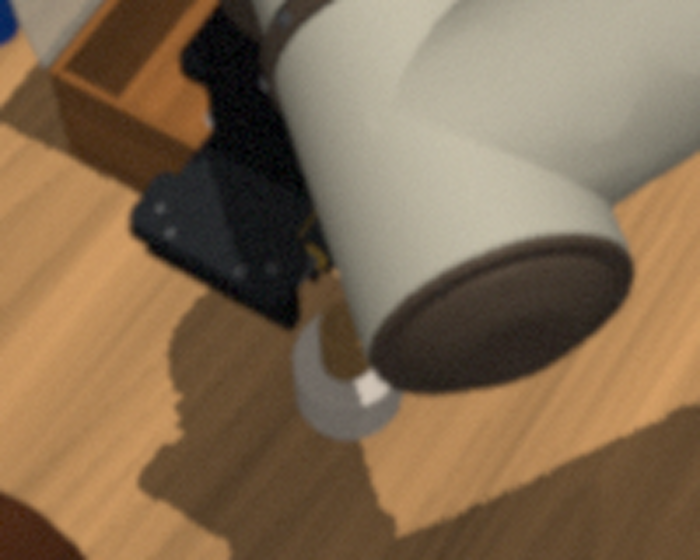

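The crop shows the last roll still in place, at about (347,388) in the crop, with the arm partly hiding it. I'll pick it up.

Call:
jog_arm --pt "-0.02 0 1 0" --pt "0 0 1 0" --pt "0 0 1 0" --pt "0 0 1 0" --pt "0 0 1 0" --pt "0 0 1 0" --pt "0 0 0.9 0" --pt "0 0 0.4 0" --pt "0 0 0 0"

```text
time_s: 46.2
tcp_pos: [0.4251, 0.2816, 0.2241]
ee_rot: [[0.999, 0.052, -0.001], [0.052, -0.999, -0.001], [-0.001, 0.001, -1.0]]
wrist_force: [-0.1, 0.3, 0.0]
gripper_width: 0.576
gripper_force: 0.0
```

Call:
jog_arm --pt "0 0 0 0" --pt "0 0 0 0" --pt "0 0 0 0" --pt "0 0 0 0" --pt "0 0 0 0" --grip 10

```text
time_s: 46.7
tcp_pos: [0.4246, 0.282, 0.2253]
ee_rot: [[0.999, 0.053, 0.0], [0.053, -0.999, 0.0], [0.0, -0.0, -1.0]]
wrist_force: [-0.7, -1.2, 3.0]
gripper_width: 0.319
gripper_force: 30.0
```

Call:
jog_arm --pt "0 0 -1 0" --pt "0 0 -1 0" --pt "0 0 -1 0" --pt "0 0 -1 0" --pt "0 0 -1 0" --pt "0 0 -1 0" --pt "0 0 -1 0" --pt "0 0 -0.2 0" --pt "0.93 0.66 0 0" --pt "0.93 0.66 0 0"

```text
time_s: 47.7
tcp_pos: [0.463, 0.2575, 0.368]
ee_rot: [[0.999, 0.054, -0.001], [0.054, -0.999, -0.0], [-0.001, -0.0, -1.0]]
wrist_force: [-0.7, 0.4, -1.4]
gripper_width: 0.312
gripper_force: 30.0
```

Call:
jog_arm --pt "0.93 0.66 0 0" --pt "0.93 0.66 0 0" --pt "0.93 0.66 0 0" --pt "0.93 0.66 0 0" --pt "0.93 0.66 0 0" --pt "0.93 0.66 0 0" --pt "0 0 0 0" --pt "0 0 0 0"

```text
time_s: 48.5
tcp_pos: [0.5787, 0.1842, 0.367]
ee_rot: [[0.999, 0.052, -0.003], [0.052, -0.999, -0.001], [-0.003, 0.001, -1.0]]
wrist_force: [0.1, -0.7, -0.5]
gripper_width: 0.314
gripper_force: 30.0
```

Call:
jog_arm --pt "0.03 0 1 0" --pt "0 0 1 0" --pt "0 0 1 0" --pt "0 0 1 0" --pt "0 0 0.4 0" --pt "0 0 0.4 0" --pt "0 0 0.4 0" --pt "0 0 0.4 0" --pt "0 0 0 0"

```text
time_s: 49.4
tcp_pos: [0.579, 0.1844, 0.2558]
ee_rot: [[0.999, 0.053, -0.002], [0.053, -0.999, -0.001], [-0.002, 0.001, -1.0]]
wrist_force: [-0.2, -0.6, -1.6]
gripper_width: 0.315
gripper_force: 30.0
```

Call:
jog_arm --pt "0 0 0.4 0" --pt "0 0 0.4 0" --pt "0 0 0.35 0" --pt "0 0 0.15 0" --pt "0 0 0 0" --pt "0 0 0 0"

```text
time_s: 50.0
tcp_pos: [0.5793, 0.1844, 0.2313]
ee_rot: [[0.999, 0.053, -0.0], [0.053, -0.999, -0.001], [-0.0, 0.001, -1.0]]
wrist_force: [-2.8, -1.2, 4.2]
gripper_width: 0.315
gripper_force: 30.0
```

Call:
jog_arm --pt "0 0 0 0" --pt "0 0 0 0" --pt "0 0 0 0" --pt "0 0 0 0" --pt "0 0 -1 0" --pt "0 0 -1 0" --pt "0 0 -1 0" --pt "0 0 -1 0" --pt "0 0 -1 0" --pt "0 0 -1 0" --grip 50

```text
time_s: 51.0
tcp_pos: [0.5794, 0.1846, 0.3514]
ee_rot: [[0.999, 0.053, 0.0], [0.053, -0.999, 0.0], [0.0, -0.0, -1.0]]
wrist_force: [-0.7, -0.0, 0.2]
gripper_width: 0.571
gripper_force: 0.0
```

Call:
jog_arm --pt "-1 0 -1 0" --pt "-1 0 -1 0" --pt "-1 0 -1 0" --pt "-1 0 -1 0" --pt "-1 0 -1 0" --pt "-1 0 0 0" --pt "-1 0 0 0" --pt "-1 0 0 0" --pt "-1 0 0 0" --pt "-1 0 0 0"

```text
time_s: 52.0
tcp_pos: [0.3789, 0.1738, 0.4507]
ee_rot: [[0.999, 0.053, 0.0], [0.053, -0.999, 0.0], [0.0, -0.0, -1.0]]
wrist_force: [-0.7, 0.4, 0.1]
gripper_width: 0.573
gripper_force: 0.0
```

```bash
python3 - <<'E'
from h import *
t=eyes.capture('top')[140:280,140:440];s=eyes.capture('side')[120:380,160:480]
t=cv2.resize(t,(640,299));s=cv2.resize(s[:, :],(369,300))
cv2.imwrite('pics/chk.png',np.vstack([t,cv2.copyMakeBorder(s,0,0,0,271,cv2.BORDER_CONSTANT)]))
E
```

```text
(no output)
```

View pics/chk.png

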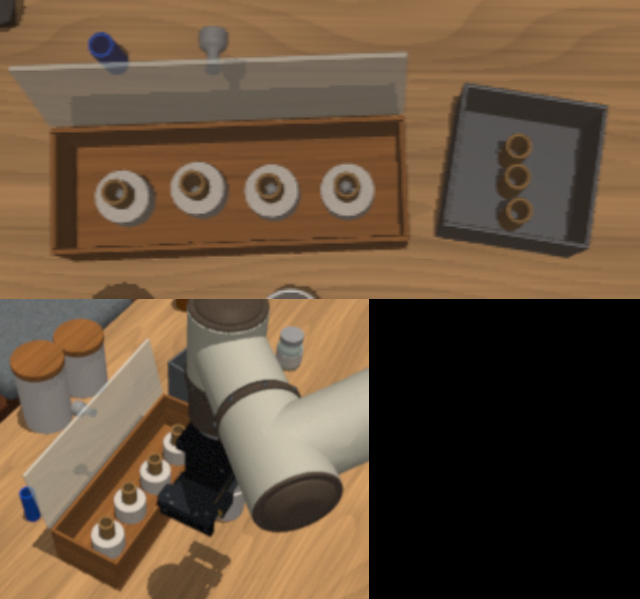

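The check picture shows all four rolls seated on their spindles and three cores standing in the tub. The lid is open, with its knob at the back. Now I'll measure the lid angle.

```bash
python3 - <<'E'
from h import *
b=[.5855,.0645,.053]
for c,y,q in(('top',-.184,(331,165)),('top',.184,(146,172)),('side',-.184,(288.5,155.2)),('side',.184,(182,273))):
    for th in(95,100,105,110):
        a=np.radians(th);e=proj(c,box_pt((.066-.132*np.cos(a)+.003,y,.09+.132*np.sin(a)),b))-q
        print(c,y,th,np.round(e,1))
print('canister',[np.round(ray('top',q,0),3) for q in((282,134),(332,136))],[np.round(ray('top',q,.15),3) for q in((278,110),(333,115))])
print([(np.round(d['centre'],3).tolist(),round(d['conf'],2)) for d in eyes.spot_in('top','lid_handle')])
for th in(105,100,95,90,80,70,60,50,40,30,20,10,0):
    a=np.radians(th);p=.118;X=.066-p*np.cos(a)+.006*np.sin(a)+.0095;Z=.09+p*np.sin(a)+.006*np.cos(a)
    print(th,np.round(box_pt((X,-.07,Z+.182),b),4))
E
```

```text
top -0.184 95 [0.1 8.1]
top -0.184 100 [-0.2  2.6]
top -0.184 105 [-0.5 -2.6]
top -0.184 110 [-0.8 -7.5]
top 0.184 95 [-3.5  7.4]
top 0.184 100 [-3.2  1.9]
top 0.184 105 [-2.8 -3.4]
top 0.184 110 [-2.1 -8.3]
side -0.184 95 [ 6.6 -0.5]
side -0.184 100 [ 2.  -1.8]
side -0.184 105 [-2.4 -2.6]
side -0.184 110 [-6.7 -3.1]
side 0.184 95 [4.5 1.9]
side 0.184 100 [-0.4 -0.1]
side 0.184 105 [-5.2 -1.8]
side 0.184 110 [-9.7 -3.1]
canister [array([ 0.83 , -0.002]), array([ 0.827, -0.124])] [array([ 0.831, -0.002]), array([ 0.822, -0.12 ])]
[([0.672, 0.068, 0.169], 0.56)]
105 [7.009e-01 5.000e-04 3.844e-01]
100 [ 0.691  -0.      0.3872]
95 [ 6.808e-01 -5.000e-04  3.890e-01]
90 [ 0.6706 -0.0011  0.39  ]
80 [ 0.65   -0.0022  0.3892]
70 [ 0.6299 -0.0032  0.3849]
60 [ 0.6109 -0.0043  0.3772]
50 [ 0.5934 -0.0052  0.3662]
40 [ 0.5782 -0.006   0.3524]
30 [ 0.5656 -0.0067  0.3362]
20 [ 0.5559 -0.0072  0.318 ]
10 [ 0.5496 -0.0075  0.2984]
0 [ 0.5468 -0.0077  0.278 ]
```

Call:
jog_arm --pt "0.98 0.56 0 0" --pt "0.98 0.56 0 0" --pt "0.98 0.56 0 0" --pt "0.98 0.56 0 0" --pt "0.98 0.56 0 0" --pt "0.98 0.56 0 0" --pt "0.98 0.56 0 0" --pt "0.98 0.56 0 0" --pt "0.98 0.56 0 0" --pt "0.98 0.56 0 0" --grip 0

```text
time_s: 53.15
tcp_pos: [0.5833, 0.0717, 0.45]
ee_rot: [[0.999, 0.053, -0.0], [0.053, -0.999, -0.0], [-0.0, 0.0, -1.0]]
wrist_force: [0.7, 0.2, 0.0]
gripper_width: 0.007
gripper_force: 0.0
```

Call:
jog_arm --pt "0.98 0.56 0 0" --pt "0.98 0.56 0 0" --pt "0.98 0.56 0 0" --pt "0.98 0.56 0 0" --pt "0.98 0.56 0 0" --pt "0.98 0.56 0 0" --pt "0.98 0.56 0 0" --pt "0 0 0 0" --pt "0 0 0 0"

```text
time_s: 54.05
tcp_pos: [0.7235, 0.0008, 0.449]
ee_rot: [[0.999, 0.052, -0.002], [0.052, -0.999, -0.0], [-0.002, 0.0, -1.0]]
wrist_force: [-1.3, -0.1, 0.6]
gripper_width: 0.008
gripper_force: 0.0
```

Call:
jog_arm --pt "0 0 0.8 0" --pt "0 0 0.8 0" --pt "0 0 0.8 0" --pt "0 0 0.8 0" --pt "0 0 0.2 0" --pt "0 0 0 0"

```text
time_s: 54.65
tcp_pos: [0.7223, 0.0018, 0.3824]
ee_rot: [[0.999, 0.054, -0.001], [0.054, -0.999, -0.0], [-0.001, 0.0, -1.0]]
wrist_force: [-0.8, 0.1, -0.2]
gripper_width: 0.005
gripper_force: 0.0
```

Call:
jog_arm --pt "-0.5 0 0 0" --pt "-0.5 0 0 0" --pt "-0.5 0 0 0" --pt "-0.5 0 0 0" --pt "-0.5 0 0 0" --pt "-0.5 0 0 0"

```text
time_s: 55.25
tcp_pos: [0.6621, -0.0017, 0.3838]
ee_rot: [[0.999, 0.053, 0.002], [0.053, -0.999, 0.0], [0.002, -0.0, -1.0]]
wrist_force: [3.6, -0.3, 2.3]
gripper_width: 0.003
gripper_force: 1.4
```

Call:
jog_arm --pt "-0.8 0 0 0" --pt "-0.8 0 0 0" --pt "-0.95 0 0.33 0" --pt "-0.9 0 0.55 0" --pt "-0.75 0 0.68 0" --pt "-0.62 0 0.82 0" --pt "0 0 0 0"

```text
time_s: 55.95
tcp_pos: [0.5633, -0.0073, 0.3326]
ee_rot: [[0.999, 0.052, -0.009], [0.052, -0.999, -0.001], [-0.009, 0.0, -1.0]]
wrist_force: [0.1, -0.5, 1.3]
gripper_width: 0.005
gripper_force: 0.0
```

Call:
jog_arm --pt "-0.48 0 0.9 0" --pt "-0.32 0 0.98 0" --pt "-0.14 0 0.6 0" --pt "0 0 0 0"

```text
time_s: 56.35
tcp_pos: [0.5467, -0.008, 0.2841]
ee_rot: [[0.999, 0.053, -0.005], [0.053, -0.999, -0.001], [-0.005, 0.001, -1.0]]
wrist_force: [0.9, 0.8, -0.1]
gripper_width: 0.003
gripper_force: 0.0
```

Call:
jog_arm --pt "0 0 0.15 0" --pt "0 0 0.15 0" --pt "0 0 0 0" --pt "0 0 0 0"

```text
time_s: 56.75
tcp_pos: [0.5478, -0.0078, 0.2799]
ee_rot: [[0.999, 0.053, 0.001], [0.053, -0.999, 0.0], [0.001, -0.0, -1.0]]
wrist_force: [-0.3, -0.8, -0.6]
gripper_width: 0.002
gripper_force: 0.0
```

Call:
jog_arm --pt "0 0 0.1 0" --pt "0 0 0.1 0" --pt "0 0 0.1 0" --pt "0 0 0 0" --pt "0 0 0 0"

```text
time_s: 57.25
tcp_pos: [0.5477, -0.0076, 0.2789]
ee_rot: [[0.998, 0.055, 0.003], [0.055, -0.998, -0.001], [0.003, 0.001, -1.0]]
wrist_force: [-9.9, 1.4, 26.9]
gripper_width: 0.001
gripper_force: 13.5
```

Call:
jog_arm --pt "0 0 -1 0" --pt "0 0 -1 0" --pt "0 0 -1 0" --pt "0 0 -1 0" --pt "0 0 -1 0" --pt "-1 0 -1 0" --pt "-1 0 -1 0" --pt "-1 0 -1 0" --pt "-1 0 0 0" --pt "-1 0 0 0"

```text
time_s: 58.25
tcp_pos: [0.4468, -0.0132, 0.4344]
ee_rot: [[0.999, 0.053, 0.002], [0.053, -0.999, 0.001], [0.002, -0.001, -1.0]]
wrist_force: [1.0, -0.7, -0.1]
gripper_width: 0.007
gripper_force: 0.0
```

Call:
jog_arm --pt "-1 -1 0 0" --pt "-1 -1 0 0" --pt "-1 -1 0 0" --pt "-1 -1 0 0" --pt "0 -1 0 0" --pt "0 -1 0 0" --pt "0 -1 0 0" --pt "0 -1 0 0" --pt "0 -1 0 0" --pt "0 -1 0 0"

```text
time_s: 59.25
tcp_pos: [0.3569, 0.183, 0.4338]
ee_rot: [[0.999, 0.053, 0.0], [0.053, -0.999, 0.001], [0.0, -0.001, -1.0]]
wrist_force: [0.1, -1.0, 0.1]
gripper_width: 0.004
gripper_force: 0.0
```

```bash
python3 - <<'E'
from h import *
t=eyes.capture('top');s=eyes.capture('side')
cv2.imwrite('pics/end.png',np.vstack([cv2.resize(t[140:320,140:500],(600,300)),cv2.resize(s[120:380,160:480],(369,300))[:, :] if 0 else cv2.copyMakeBorder(cv2.resize(s[120:380,160:480],(369,300)),0,0,0,231,cv2.BORDER_CONSTANT)]))
print(find('tumbler',parts=[[(0,.03),(.09,.036)]])); print(find('jar',parts=[[(0,.029),(.085,.029)]]))
E
```

```text
{'top': [([0.4464, -0.002], 0.65, 883)], 'side': []}
{'top': [([0.532, -0.4151], 0.68, 687), ([0.5667, -0.2362], 0.5, 165)], 'side': [([0.5297, -0.4162], 0.88, 712)]}
```

View pics/end.png

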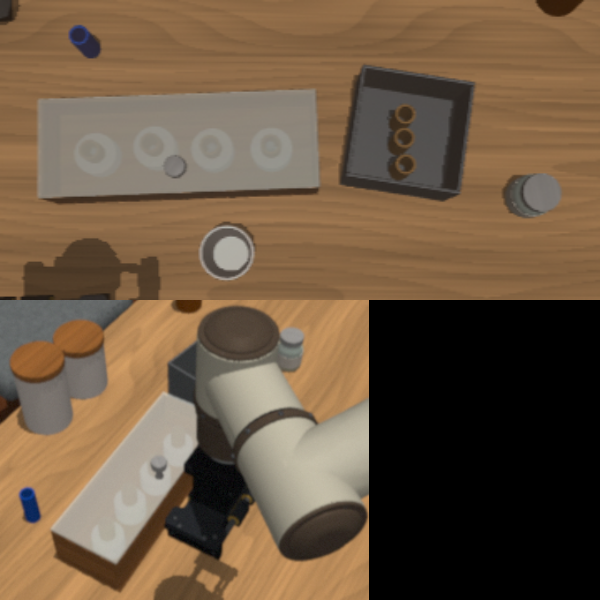

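The final picture shows the lid flat on the box, with all four rolls visible through it on their spindles. The three cores are in the tub, and the tumbler and jar are upright in their places. I'm handing in the job.

```bash
python3 -c "
from station import r
print(r.finish_job())"
```

```text
the job is handed in; nothing more can be done
None
```

I handed the job in at about 60 s: the three bare cores are in the tub, the four rolls stand on their spindles, the lid is shut, and the tumbler and jar are upright where they were; the hand-in gave back no verdict.

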